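Seat the canister in its stall, twist off its tight cap and hold it over the mouth

TASK

Slide the square steel canister that stands out on the counter into the empty bay of the wooden stall until you feel it stop flush against the back, without ramming it, so that the stall braces it. Then unscrew its tight cap counterclockwise, stop turning once the threads let go, lift the cap straight off and finish still holding it level, just clear above the open mouth, without setting it down or letting go. The canister stays upright on the counter and home in its bay, and everything else is left where it is.

Things in the scene. Friction and masses are not known exactly. Their poses are not given: they have to be found in the camera images.
- canister_center (a point): centre of the square body of the steel canister, 80 x 80 mm, 84 mm tall, about 0.6 kg, round neck on top. Point on its axis, 42 mm above its underside; z up. A small raised pip on the shoulder at its -x side marks the cap's open position. It starts on the counter in front of the empty bay, within 4 mm of its centre line and 0.1 rad of square, and slides easily (friction about 0.25)
- canister_mouth (a point): centre of the canister's mouth, at the rim of the neck (44 mm diameter), 116 mm above the canister's underside; axes as the canister
- cap_center (a point): centre of the round fluted steel twist cap on the canister: 60 mm diameter, 37 mm tall, 90 g, hollow 25 mm deep from below. Point on its axis, 18.5 mm below its top and above its lower rim; z up. Screwed down, this point is 112 mm above the counter and the lower rim 10 mm above the canister's flat shoulder
- cap_mark (a point): outer end of the raised bar on the cap's top, 26 mm from its axis (the cap's -x side), 1.5 mm above the top. Tight, it points about to the canister's +y side; with the threads free, to the canister's -x side, over the pip
- bay_home (a point): where canister_center lies when the canister is fully home in the empty bay, 42 mm above the counter; x points into the bay, z up. The bay is 85 mm wide, walls 58 mm high, tapering at the front to a 94 mm mouth; the back wall (80 mm high) is 40 mm beyond this point, the walls' front ends 45 mm before it. No floor: the canister slides on the counter
- stall: bamboo canister stall screwed to the counter, 97 mm deep, 206 mm wide, two equal bays open to the front (-x, towards the robot); origin at the centre of its footprint; the empty bay is on its -y side
- canister: the same canister, origin at the centre of its underside. Loose on the counter it turns far more easily than its cap; dragged by the cap it tips easily, pushed below its shoulder it slides. Home in the bay it can turn only 0.08 rad
- cap: the same cap, origin on its axis at the lower rim. Two lugs run under a thread, pressed up by a springy seal: 0.4 to 0.7 N m turns it. It comes free after 1.0 to 1.3 rad counterclockwise (seen from above), rising 2 mm, just before its bar meets the pip; the seal then pushes it up 2 mm more, with under 15 N. About 1.5 rad past that the lugs meet the thread again
- tin: low square steel tin with a flat push-on lid, 79 x 79 x 76 mm, standing in the other bay of the stall; origin at the centre of its underside; a bystander
- spoon1: white ceramic soup spoon, 120 mm long, lying on the counter; origin at the centre of its underside; a bystander
- spoon2: white ceramic soup spoon, 120 mm long, lying on the counter; origin at the centre of its underside; a bystander
- spoon3: white ceramic soup spoon, 120 mm long, lying on the counter; origin at the centre of its underside; a bystander
- spoon4: white ceramic soup spoon, 120 mm long, lying on the counter; origin at the centre of its underside; a bystander
- tongs: stainless kitchen tongs, 230 mm long, lying flat on the counter; origin at the centre of its underside; a bystander
- spatula: wooden spatula, 300 mm long, lying flat on the counter; origin at the centre of its underside; a bystander
- bowl: white ceramic bowl, 120 mm across, 55 mm high; origin at the centre of its underside; a bystander

How it is judged:
By the outcome, as a careful person would: the job done as asked, in the order asked, and still so for the second after the job is handed in, while the arm keeps its last pose, push and grip.
It also fails if it takes over 54 s, if anything falls off the work surface, if the arm or the gripper's body presses on something with over 40 N, if the wrist force passes 120 N, or if a joint passes its speed limit or range.

ROBOT

A 6-joint arm with a two-finger parallel gripper is mounted at the origin on the work surface. World frame = base frame: x ahead of the robot, y to its left, z up, the work surface at z = 0. Lengths are in m, angles in rad, forces in N, time in s.
With the tool pointing down it reaches from about 0.35 to 0.85 m from the base axis. Payload 8.1 kg.
Tool frame: the origin (TCP) lies on the centre line of the jaws, within the pads' length; the fingertips stand 14 mm ahead of it and the grasp point (between the pads) lies 5 mm behind it; z points along the fingers, y is the line along which they close (so a half turn about z gives the same grasp; the last joint's range is limited). The gripper opens to 85 mm and grips with 20 to 120 N. Pads are 22 mm wide; open, the fingers measure 114 mm over their backs; the gripper's body (76 mm by 85 mm) begins 54 mm behind the grasp point. The pads swing forward as they close: fully open they stand 13 mm farther back than shut.
Start: joints at [-1.427, 0.13, 1.488, -0, 1.523, -0.085], TCP at [0.136, -0.584, 0.245] pointing down, gripper open.
Joint ranges: [-2.96, 2.96], [-0.89, 2.26], [0.02, 2.5], [-1.34, 4.48], [0, 2.73], [-2.66, 2.66]. Speed limits (rad/s): [2.39, 2.39, 2.79, 3.14, 3.14, 3.14].

INTERFACE

Orientations are given as a unit quaternion [w, x, y, z].
In Python, from station import arm gives the robot as it stands. The module is installed in compiled form; this text tells all that it offers.
- The arm moves only by the tool apply_moves, never from a script. Its argument "steps" is a list of rows, each a list of 2 entries, a list of its own where there are three numbers: the shift along the tool's x, y, z in cm, then the turn about the tool's z in degrees. In form: [[[dx, dy, dz], turn], ...]. A call has 1 to 8 rows; each row shifts and turns the commanded pose from where the row before left it, along the tool's axes as they then stand; what a row does not reach is not made up. A row lasts 1/8 s, in which the tool goes at most 62.5 mm and 10.7 degrees, less where a joint would pass 70% of its speed; a pose out of reach is approached as far as the arm can. A call with a gripper value outside its range is refused whole. "claw" is the opening, from -1 (shut) to 1 (fully open), so that 0 is half open, set as the call begins (left out, the last holds). The fingers move at their own pace and stop on an object; "newtons" is the grip in N (left out, the last holds). Time passes only in rows, so rows that do not move let the fingers close. It gives the time, the measured TCP pose, the force, the opening and the grip force at its end, in the units of the state.
- arm.observe(): the state, without advancing time (a new reading comes with each control period).
- arm.camera(name): name is "scene" or "top" or "wrist"; returns a dict with "color" (480x640x3 uint8, blue, green, red), "z_map" (480x640 float32, m along the optical axis (not along the pixel's ray), 0 where there is no reading), "fovy" (degrees; the focal length in pixels is half the picture's height over the tangent of half this angle, whatever the lens; pixels are square), "cx", "cy" (the principal point, pixels), "k1" (the pictures are not rectified: a ray, as slopes to the right and down, at radius r is drawn at 1 + k1 r^2 times it, then the intrinsics apply), "pose" (4x4, takes a point from camera to world coordinates). Camera axes: x right, y down, z forward; pixel columns grow to the right and rows downward; lengths in m; the calibration is good to about 2 mm. A picture is of the moment at which its call begins.
- arm.sign_off(): hands the job in; it is judged then, once.
The state is a dict: "time": time; "q": joint angles; "dq": joint speeds; "joint_torque": joint torques, N m; "tcp_pos": TCP position; "tcp_rot": TCP orientation; "contact_force": force on the tool from outside, world axes, zero at the start; "moment": the same for the moment, N m; "opening": finger opening in m; "grasp_force": force on a finger pad.
Only numpy, scipy, OpenCV 4.12 (cv2) and the standard library are available. Lean on these libraries where they do the work, as an engineer would, in place of code of your own. Each camera call takes 0.05 s, during which the arm holds its last target. There are 200 camera calls.

## Working session

There is one attempt and no reset: what is moved stays moved. The work goes in short steps, Python scripts to look and compute and a tool call to move; the robot and the scene stay as the last step left them, time stands still between calls to the robot, and variables do not carry over. Pictures are saved under pics/ and viewed, at most 10 in all, crops included, and the job is handed in when it is done.

Besides the shell and the picture viewer there is one more tool, called after "Emit:" as name(argument=value, ...) on one line, values as JSON. apply_moves: Moves the arm, as the interface text tells. Its arguments: {"type":"object","properties":{"steps":{"type":"array","items":{"type":"array"}},"claw":{"type":"number"},"newtons":{"type":"number"}},"required":["steps"]}

```bash
mkdir -p pics
cat > h.py <<'E'
import numpy as np, cv2
from station import arm
def snap(n,f):
    c=arm.camera(n); cv2.imwrite(f'pics/{f}.png',c['color']); np.savez(f'{f}.npz',**c); return c
def pts(c,uv=None):
    h,w=480,640; f=h/2/np.tan(np.radians(float(c['fovy']))/2)
    K=np.array([[f,0,c['cx']],[0,f,c['cy']],[0,0,1]],float)
    if uv is None: uv=np.stack(np.meshgrid(np.arange(w),np.arange(h)),-1).reshape(-1,2)
    uv=np.array(uv)
    r=cv2.undistortPoints(uv.reshape(-1,1,2).astype(float),K,np.array([float(c['k1']),0,0,0])).reshape(-1,2)
    z=c['z_map'][uv[:,1].astype(int),uv[:,0].astype(int)][:,None]
    P=np.hstack([r*z,z]); T=c['pose']; return P@T[:3,:3].T+T[:3,3]
E
python3 - <<'E'
from h import *
s=arm.observe(); print({k:np.round(v,3) for k,v in s.items()})
for n in('scene','top'): 
    c=snap(n,n+'0'); print(n,c['fovy'],c['k1'],np.round(c['pose'],3).tolist())
a=[cv2.imread(f'pics/{n}0.png') for n in('scene','top')]
cv2.imwrite('pics/top0b.png',a[1])
E
```

```text
{'time': np.float64(0.0), 'q': array([-1.427,  0.131,  1.489,  0.   ,  1.523, -0.085]), 'dq': array([-0.001, -0.001, -0.   ,  0.   ,  0.002,  0.001]), 'joint_torque': array([ 3.0000e-03, -5.6940e+01, -5.0054e+01, -0.0000e+00,  1.5000e-02,
        0.0000e+00]), 'tcp_pos': array([ 0.136, -0.584,  0.244]), 'tcp_rot': array([-0.001,  0.993,  0.114, -0.   ]), 'contact_force': array([ 0.189, -0.504,  0.342]), 'moment': array([-0.041, -0.013,  0.041]), 'grasp_force': np.float64(0.0), 'opening': np.float64(0.085)}
scene 47.315847711115545 -0.0874140603146696 [[0.837, 0.338, -0.43, 0.98], [0.547, -0.49, 0.679, -0.737], [0.019, -0.803, -0.595, 0.776], [0.0, 0.0, 0.0, 1.0]]
top 45.71785841007039 0.033860374057389245 [[0.013, -0.99, 0.14, 0.331], [-1.0, -0.016, -0.02, 0.023], [0.022, -0.14, -0.99, 1.407], [0.0, 0.0, 0.0, 1.0]]
```

View pics/top0.png

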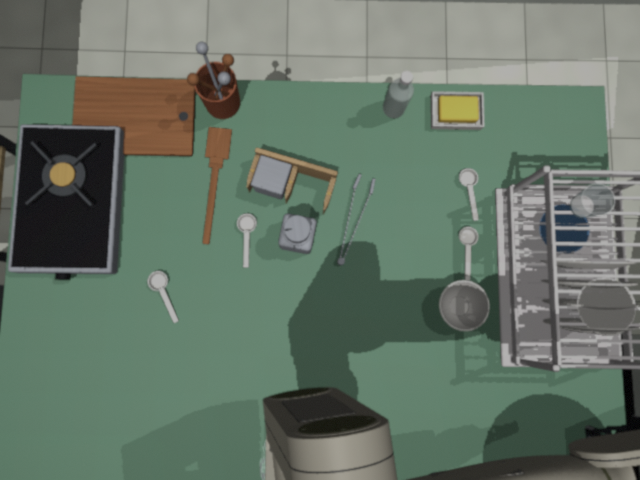

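View pics/scene0.png

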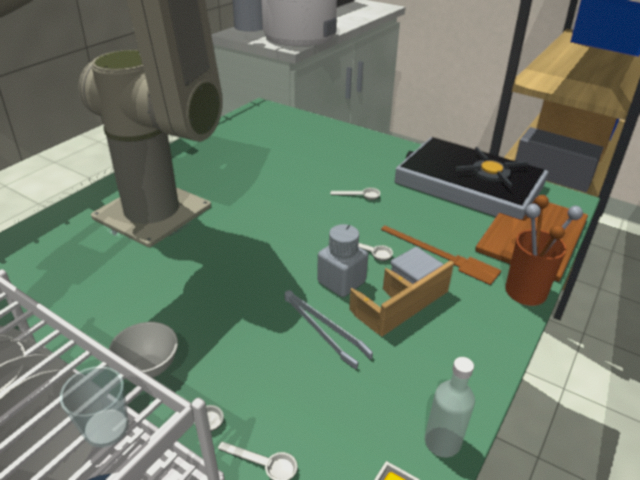

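The top view shows the canister at (297,232), the stall at (292,180) with its empty bay at about (315,187), the tongs at (350,220) and a spoon at (247,235).

Run:
```python
from h import *
c=dict(np.load('top0.npz')); P=pts(c); 
u0,v0,u1,v1=215,130,385,275
im=c['color'][v0:v1,u0:u1]; cv2.imwrite('pics/crop1.png',cv2.resize(im,None,fx=4.5,fy=4,interpolation=cv2.INTER_CUBIC)if 0 else cv2.resize(im,None,fx=4,fy=4,interpolation=cv2.INTER_CUBIC))
Q=P.reshape(480,640,3)[v0:v1,u0:u1].reshape(-1,3)
def rect(m,n):
    q=Q[m]; r=cv2.minAreaRect((q[:,:2]*1000).astype(np.float32)); print(n,m.sum(),np.round(r[0],1),np.round(r[1],1),round(r[2],1),q[:,2].mean().round(4))
z=Q[:,2]
print(np.histogram(z,bins=np.arange(-.01,.15,.01)))
lab=cv2.connectedComponents(((z>.03).reshape(v1-v0,u1-u0)).astype(np.uint8))[1].ravel()
for l in range(1,lab.max()+1):
    if (lab==l).sum()<20: continue
    rect(lab==l,l)
    for a,b in((.05,.063),(.07,.079),(.0745,.083),(.079,.09),(.105,.12),(.12,.14)):
        m=(lab==l)&(z>a)&(z<b)
        if m.sum()>10: rect(m,(l,a,b))
```

```text
(array([ 9278, 10965,   592,   184,   121,   119,   418,   259,  1390,
         641,    12,    14,    10,   149,   409]), array([-0.01,  0.  ,  0.01,  0.02,  0.03,  0.04,  0.05,  0.06,  0.07,
        0.08,  0.09,  0.1 ,  0.11,  0.12,  0.13,  0.14]))
11 2369 [538.8  88.1] [209.6 380.5] 78.5 0.0762
(11, 0.05, 0.063) 523 [666.6  63.2] [205.8  87. ] 74.0 0.0575
(11, 0.07, 0.079) 1125 [672.5  60.8] [205.2  95.4] 74.7 0.0755
(11, 0.0745, 0.083) 1111 [672.   61.1] [204.6  94.2] 74.9 0.0778
(11, 0.079, 0.09) 384 [673.1  60.8] [202.5  90.7] 74.3 0.081
37 1192 [459.1  52.4] [ 83.1 248.2] 84.3 0.1109
(37, 0.05, 0.063) 22 [513.6  31.1] [44.8 96.4] 30.6 0.0569
(37, 0.07, 0.079) 102 [540.7  44.4] [79.9 80.6] 80.1 0.0763
(37, 0.0745, 0.083) 259 [540.2  44.1] [79.5 80.5] 79.5 0.0801
(37, 0.079, 0.09) 420 [539.9  44.5] [78.6 79.1] 81.0 0.0838
(37, 0.105, 0.12) 19 [519.5  40.3] [16.9 53.8] 10.6 0.111
(37, 0.12, 0.14) 558 [540.7  44.1] [60.5 57. ] 0.4 0.1316
```

View pics/crop1.png

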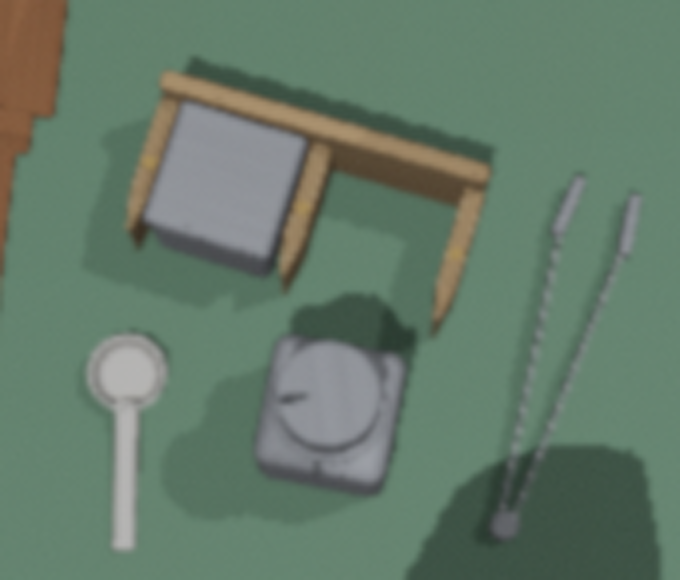

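Stall: yaw about -15°, home ≈ (0.656, 0.015). Canister: (0.540, 0.044), 120 mm short of home, 2 mm off line. Those fit the given sizes. I'll go behind it with the fingers part closed.

Emit:
apply_moves(steps=[[[3.4, -4, 0], 0], [[3.4, -4, 0], 0], [[3.4, -4, 0], 0], [[3.4, -4, 0], 0], [[3.4, -4, 0], 0], [[3.4, -4, 0], 0], [[3.4, -4, 0], 0]], claw=-0.4)

```text
time: 0.98
tcp_pos: [0.3047, -0.256, 0.245]
tcp_rot: [-0.0, 0.993, 0.114, 0.0]
contact_force: [0.3, 0.2, -0.7]
opening: 0.0254
grasp_force: 0.0
```

Emit:
apply_moves(steps=[[[3.4, -4, 0], 0], [[3.4, -4, 0], 0], [[3.4, -4, 0], 0], [[3.4, -4, 0], 0], [[3.2, -4, 0], 0], [[3.2, -4, 0], 0], [[3.2, -4, 0], 0], [[0, 0, 0], 9.4]])

```text
time: 1.98
tcp_pos: [0.4671, 0.0707, 0.2445]
tcp_rot: [-0.0, 0.999, 0.033, -0.001]
contact_force: [0.0, -0.2, 0.6]
opening: 0.0259
grasp_force: 0.0
```

Emit:
apply_moves(steps=[[[0, 0, 0], 9.4], [[0, 0, 0], 9.4], [[0, 0, 0], 0]])

```text
time: 2.35
tcp_pos: [0.4666, 0.0677, 0.2449]
tcp_rot: [0.0, 0.991, -0.131, -0.0]
contact_force: [-0.0, 0.5, 0.1]
opening: 0.0255
grasp_force: 0.0
```

```bash
cat > loc.py <<'E'
from h import *
import sys
def loc(n,f):
    c=snap(n,f); s=arm.observe(); P=pts(c); z=c['z_map'].ravel()
    P=P[(z>0.05)]
    def rect(a,b,box,n):
        m=(P[:,2]>a)&(P[:,2]<b)&(P[:,0]>box[0])&(P[:,0]<box[1])&(P[:,1]>box[2])&(P[:,1]<box[3])
        q=P[m]
        if len(q)>20:
            r=cv2.minAreaRect((q[:,:2]*1000).astype(np.float32)); print(n,len(q),np.round(r[0],1),np.round(r[1],1),round(r[2],1),np.median(q[:,2]).round(4))
    return rect,s,P,c
E
python3 - <<'E'
from loc import *
rect,s,P,c=loc('wrist','w1')
print(s['time'],s['tcp_pos'],s['tcp_rot'],s['q'],s['opening'],s['contact_force'])
rect(.124,.14,(.45,.7,-.05,.1),'cap')
rect(.08,.09,(.45,.6,-.02,.1),'can')
rect(.05,.085,(.6,.8,-.2,.2),'stall')
rect(.074,.085,(.6,.8,-.2,.2),'back')
E
```

```text
2.4 [0.4666306  0.06764611 0.2449578 ] [ 5.65612153e-05  9.91577646e-01 -1.29513204e-01 -3.12647325e-04] [ 3.51686594e-02 -2.23372205e-01  1.83161046e+00 -8.85626379e-06
  1.53398978e+00  1.86572140e+00] 0.025948271822484322 [-0.78148762  0.20993751  0.71303639]
cap 7689 [539.9  43.7] [59.7 59.5] 29.9 0.1313
can 2984 [538.8  44. ] [76.1 78.8] 79.8 0.0822
stall 2154 [630.7  72. ] [201.5  15.5] 75.0 0.07
back 630 [642.7 119.6] [76.3  5.5] 74.7 0.0751
```

View pics/w1.png

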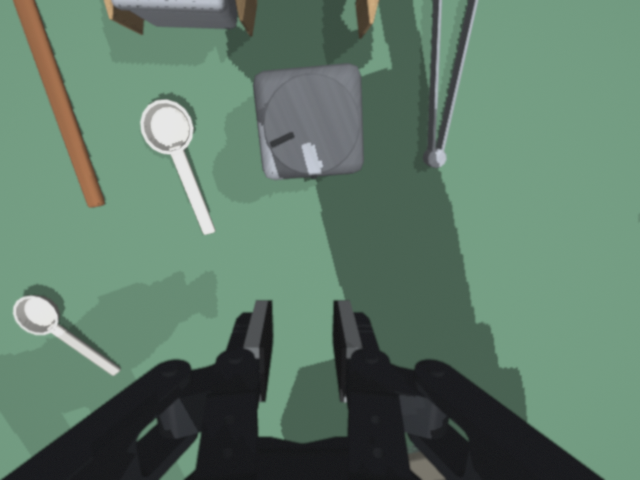

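Run:
```python
import numpy as np
c=np.load('w1.npz');T=c['pose'];print(T[:3,3]-[.4666,.0676,.245],T[:3,2])
```

```text
[ 0.07969493 -0.01981383  0.1279621 ] [-0.3093555   0.082876   -0.94732821]
```

Emit:
apply_moves(steps=[[[0, 0.15, 3.5], 0], [[0, 0, 5], 0], [[0, 0, 5], 0], [[0, 0, 3], 0], [[0, 0, 0], 0]])

```text
time: 3.02
tcp_pos: [0.4639, 0.066, 0.0776]
tcp_rot: [0.0, 0.992, -0.13, -0.003]
contact_force: [0.5, -0.1, -0.2]
opening: 0.0255
grasp_force: 0.0
```

Emit:
apply_moves(steps=[[[1.0, 0, 0], 0], [[0.5, 0, 0], 0], [[0.4, 0, 0], 0], [[0.4, 0, 0], 0], [[0.4, 0, 0], 0], [[0.5, 0, 0], 0], [[0.5, 0, 0], 0], [[0.5, 0, 0], 0]])

```text
time: 4.03
tcp_pos: [0.507, 0.0551, 0.08]
tcp_rot: [0.0, 0.991, -0.131, -0.0]
contact_force: [-2.5, 0.8, -0.2]
opening: 0.0254
grasp_force: 1.5
```

Emit:
apply_moves(steps=[[[0.6, 0, 0], 0], [[0.6, 0, 0], 0], [[0.6, 0, 0], 0], [[0.6, 0, 0], 0], [[0.6, 0, 0], 0], [[0.6, 0, 0], 0], [[0.4, 0, 0], 0], [[0.3, 0, 0], 0]])

```text
time: 5.03
tcp_pos: [0.5489, 0.0441, 0.0804]
tcp_rot: [-0.0, 0.991, -0.131, 0.0]
contact_force: [-2.9, 2.4, -0.9]
opening: 0.0256
grasp_force: 1.6
```

Run:
```python
from loc import *
rect,s,P,c=loc('scene','s1')
print(s['time'],s['tcp_pos'],s['contact_force'],s['moment'])
a=c['color'][180:350,280:500]; cv2.imwrite('pics/s1c.png',cv2.resize(a,None,fx=3.4,fy=3.4,interpolation=cv2.INTER_CUBIC))
```

```text
5.075 [0.5492101  0.04391063 0.08044212] [-2.45022577  0.73492024 -0.78703991] [0.14286147 0.28435575 0.0400936 ]
```

View pics/s1c.png

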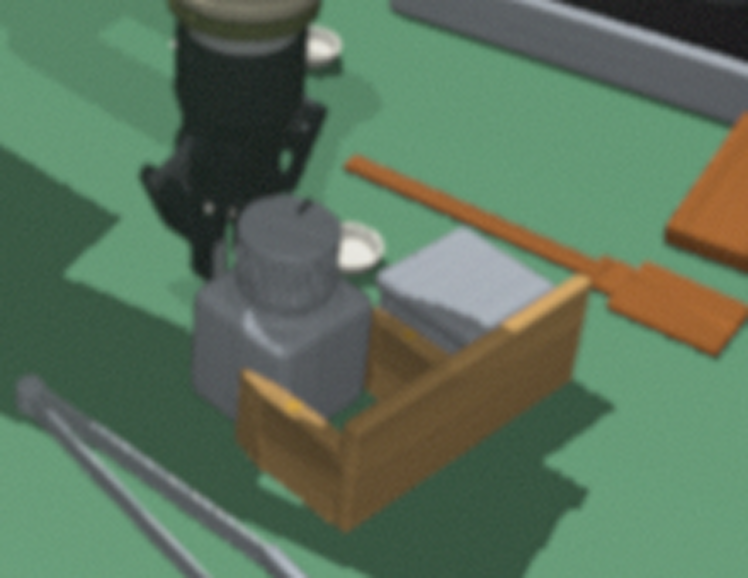

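The canister stands square at the bay mouth, upright; the push continues at about 3 N.

Emit:
apply_moves(steps=[[[0.4, 0, 0], 0], [[0.5, 0, 0], 0], [[0.5, 0, 0], 0], [[0.5, 0, 0], 0], [[0.5, 0, 0], 0], [[0.4, 0, 0], 0], [[0.4, 0, 0], 0], [[0.3, 0, 0], 0]])

```text
time: 6.08
tcp_pos: [0.5825, 0.0349, 0.0803]
tcp_rot: [0.0, 0.991, -0.131, -0.0]
contact_force: [-3.2, 2.0, 2.2]
opening: 0.0259
grasp_force: 2.0
```

Emit:
apply_moves(steps=[[[0.2, 0, 0], 0], [[0.2, 0, 0], 0], [[0.2, 0, 0], 0], [[0.2, 0, 0], 0], [[0.2, 0, 0], 0]])

```text
time: 6.7
tcp_pos: [0.5921, 0.0323, 0.0803]
tcp_rot: [-0.0, 0.991, -0.131, -0.0]
contact_force: [-3.7, 2.5, 1.2]
opening: 0.0252
grasp_force: 1.9
```

Emit:
apply_moves(steps=[[[0.2, 0, 0], 0], [[0.2, 0, 0], 0], [[0.2, 0, 0], 0], [[0.15, 0, 0], 0], [[0.1, 0, 0], 0]])

```text
time: 7.32
tcp_pos: [0.6003, 0.0301, 0.0803]
tcp_rot: [0.0, 0.991, -0.131, -0.0]
contact_force: [-3.4, 2.2, 1.8]
opening: 0.0257
grasp_force: 1.9
```

Emit:
apply_moves(steps=[[[0.1, 0, 0], 0], [[0.1, 0, 0], 0], [[0.1, 0, 0], 0]])

```text
time: 7.7
tcp_pos: [0.6031, 0.0293, 0.0803]
tcp_rot: [0.0, 0.991, -0.131, -0.0]
contact_force: [-3.8, 1.9, 0.9]
opening: 0.0255
grasp_force: 1.9
```

Emit:
apply_moves(steps=[[[0.1, 0, 0], 0], [[0.1, 0, 0], 0], [[0.1, 0, 0], 0]])

```text
time: 8.07
tcp_pos: [0.6044, 0.0291, 0.0798]
tcp_rot: [-0.0, 0.991, -0.131, -0.002]
contact_force: [-12.9, 4.7, 4.4]
opening: 0.0255
grasp_force: 6.7
```

Emit:
apply_moves(steps=[[[0.1, 0, 0], 0], [[0.1, 0, 0], 0]])

```text
time: 8.32
tcp_pos: [0.6046, 0.0291, 0.079]
tcp_rot: [-0.0, 0.991, -0.131, -0.004]
contact_force: [-19.3, 5.5, 9.2]
opening: 0.0255
grasp_force: 10.1
```

Contact: force rises from 3 to 19 N with no further travel, so the canister is home. Back off, rise and look.

Emit:
apply_moves(steps=[[[-0.5, 0, 0], 0], [[-1, 0, 0], 0], [[-2, 0, 0], 0], [[0, 0, -4], 0], [[0, 0, -5], 0], [[0, 0, -4], 0], [[0, 0, 0], 0], [[0, 0, 0], 0]], claw=1)

```text
time: 9.32
tcp_pos: [0.5739, 0.0371, 0.2099]
tcp_rot: [0.0, 0.991, -0.131, 0.0]
contact_force: [-0.1, 0.3, -0.2]
opening: 0.0856
grasp_force: 0.0
```

Run:
```python
from loc import *
rect,s,P,c=loc('wrist','w2')
print(s['time'],s['tcp_pos'],s['tcp_rot'],s['q'],s['opening'],s['contact_force'])
rect(.127,.14,(.6,.75,-.05,.1),'cap')
rect(.08,.09,(.59,.7,-.04,.07),'can')
rect(.05,.064,(.55,.75,-.2,.2),'walls')
T=c['pose']; xs=np.array([.9655,-.2605]);ys=np.array([.2605,.9655])
home=np.array([.6564,.0149])
d=P[:,:2]-home; a=d@xs;b=d@ys
m=(P[:,2]>.07)&(P[:,2]<.09)&(abs(b)<60e-3)&(a>.036)&(a<.06)
print('back a range',np.percentile(a[m],[2,50,98]) if m.any() else None)
cv2.imwrite('pics/w2c.png',c['color'])
```

```text
9.375 [0.57339592 0.03707208 0.20898396] [ 1.42954995e-04  9.91332003e-01 -1.31378470e-01 -7.33482850e-04] [-2.45831363e-02  8.27147130e-02  1.60577387e+00 -1.28210996e-04
  1.45459320e+00  1.80974697e+00] 0.08517415163065888 [-0.44514095  0.75885952 -0.59355207]
cap 10670 [652.5  13.6] [59.4 59.8] 73.9 0.1313
can 3594 [656.8   9.9] [81.5 91. ] 73.9 0.0821
walls 5431 [665.   62.6] [207.   85.2] 74.2 0.0575
back a range [0.03652859 0.04207948 0.04840464]
```

View pics/w2.png

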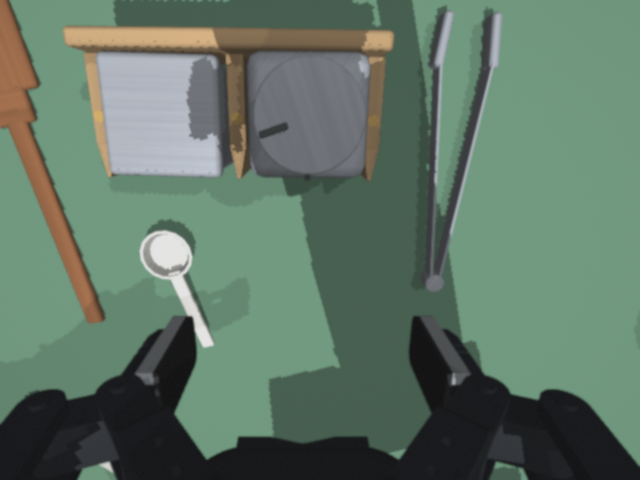

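The canister is home at (0.6525, 0.0136), square in the bay. Its bar is at px (272,130) pointing left, the pip is at (308,177). Now over the cap and down.

Emit:
apply_moves(steps=[[[4.1, 0.1, 0], 0], [[4.1, 0.1, 0], 0], [[0, 0, 3], 0], [[0, 0, 4], 0], [[0, 0, 2], 0], [[0, 0, 1.2], 0], [[0, 0, 0], 0], [[0, 0, 0], 0]])

```text
time: 10.38
tcp_pos: [0.6538, 0.0138, 0.11]
tcp_rot: [-0.0, 0.991, -0.131, 0.001]
contact_force: [0.4, 0.5, 0.9]
opening: 0.0855
grasp_force: 0.0
```

Emit:
apply_moves(steps=[[[-0.1, 0, 0.7], 0], [[0, 0, 0], 0], [[0, 0, 0], 0]])

```text
time: 10.75
tcp_pos: [0.6518, 0.0142, 0.1014]
tcp_rot: [-0.0, 0.991, -0.131, 0.0]
contact_force: [0.1, 0.5, 0.7]
opening: 0.0851
grasp_force: 0.0
```

Emit:
apply_moves(steps=[[[0, 0, 0], 0], [[0, 0, 0], 0], [[0, 0, 0], 0], [[0, 0, 0], 0], [[0, 0, 0], 0], [[0, 0, 0], 0]], claw=0.2, newtons=80)

```text
time: 11.5
tcp_pos: [0.6521, 0.014, 0.1017]
tcp_rot: [0.0, 0.991, -0.131, 0.0]
contact_force: [-1.9, -2.6, 4.8]
opening: 0.0584
grasp_force: 85.1
```

Emit:
apply_moves(steps=[[[0, 0, 0], -4], [[0, 0, 0], -4], [[0, 0, 0], -4], [[0, 0, 0], -4], [[0, 0, 0], -4]])

```text
time: 12.12
tcp_pos: [0.652, 0.014, 0.102]
tcp_rot: [0.0, 0.999, 0.044, 0.0]
contact_force: [-2.8, -3.1, 7.2]
opening: 0.0583
grasp_force: 85.5
```

```bash
cat > o.py <<'E'
from h import *
s=arm.observe(); print({k:np.round(s[k],3) for k in('time','tcp_pos','tcp_rot','contact_force','moment','opening','grasp_force')},s['q'][5]); q=s['tcp_rot']; print('yaw',np.degrees(2*np.arctan2(q[2],q[1])))
E
python3 o.py
```

```text
{'time': np.float64(12.125), 'tcp_pos': array([0.652, 0.014, 0.102]), 'tcp_rot': array([0.   , 0.999, 0.044, 0.   ]), 'contact_force': array([-2.844, -3.101,  7.152]), 'moment': array([-0.266,  0.482, -0.283]), 'opening': np.float64(0.058), 'grasp_force': np.float64(85.538)} 1.4262502163548931
yaw 5.014163628115893
```

Emit:
apply_moves(steps=[[[0, 0, -0.02], -4], [[0, 0, -0.02], -4], [[0, 0, -0.02], -4], [[0, 0, -0.01], -4], [[0, 0, -0.01], -4]])

```text
time: 12.75
tcp_pos: [0.6519, 0.0137, 0.1025]
tcp_rot: [0.0, 0.976, 0.217, 0.0]
contact_force: [-2.1, -3.2, 6.8]
opening: 0.0582
grasp_force: 85.3
```

```bash
python3 o.py
python3 - <<'E'
from h import *
c=snap('top','t2'); a=c['color'][130:275,215:385]; cv2.imwrite('pics/t2c.png',cv2.resize(a,None,fx=4,fy=4,interpolation=cv2.INTER_CUBIC))
c=snap('wrist','w3')
E
```

```text
{'time': np.float64(12.75), 'tcp_pos': array([0.652, 0.014, 0.102]), 'tcp_rot': array([0.   , 0.976, 0.217, 0.   ]), 'contact_force': array([-2.091, -3.242,  6.768]), 'moment': array([-0.449,  0.391, -0.31 ]), 'opening': np.float64(0.058), 'grasp_force': np.float64(85.316)} 1.0771258905204983
yaw 25.011688630901055
```

View pics/w3.png

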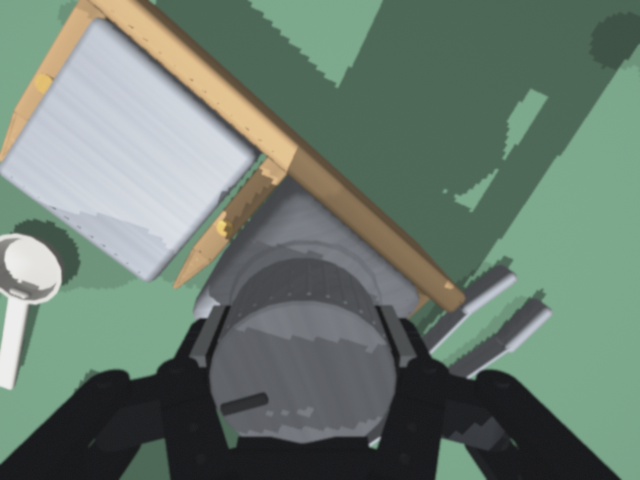

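The bar, at px (245,404), keeps its place relative to the fingers: the cap turns without slipping, and the canister stays in its bay.

Emit:
apply_moves(steps=[[[0, 0, -0.02], -4], [[0, 0, -0.01], -4], [[0, 0, -0.02], -4], [[0, 0, -0.01], -3]])

```text
time: 13.35
tcp_pos: [0.6519, 0.0137, 0.1029]
tcp_rot: [0.0, 0.94, 0.342, 0.0]
contact_force: [-1.1, -2.4, 4.2]
opening: 0.0587
grasp_force: 85.2
```

```bash
python3 o.py
```

```text
{'time': np.float64(13.35), 'tcp_pos': array([0.652, 0.014, 0.103]), 'tcp_rot': array([0.   , 0.94 , 0.342, 0.   ]), 'contact_force': array([-1.123, -2.429,  4.232]), 'moment': array([-0.472,  0.24 , -0.285]), 'opening': np.float64(0.059), 'grasp_force': np.float64(85.209)} 0.8156404750456039
yaw 39.99447953190766
```

Emit:
apply_moves(steps=[[[0, 0, -0.02], -3], [[0, 0, 0], 0]])

```text
time: 13.6
tcp_pos: [0.6519, 0.0139, 0.1031]
tcp_rot: [0.0, 0.931, 0.366, 0.0]
contact_force: [-0.7, -2.2, 4.8]
opening: 0.0585
grasp_force: 85.0
```

```bash
python3 o.py
```

```text
{'time': np.float64(13.6), 'tcp_pos': array([0.652, 0.014, 0.103]), 'tcp_rot': array([0.   , 0.931, 0.366, 0.   ]), 'contact_force': array([-0.694, -2.184,  4.756]), 'moment': array([-0.379,  0.132,  0.012]), 'opening': np.float64(0.059), 'grasp_force': np.float64(85.022)} 0.7652124111249232
yaw 42.89335815716537
```

Emit:
apply_moves(steps=[[[0, 0, -0.01], -3], [[0, 0, 0], 0]])

```text
time: 13.85
tcp_pos: [0.652, 0.0141, 0.1033]
tcp_rot: [0.0, 0.921, 0.389, 0.0]
contact_force: [-1.0, -2.1, 4.4]
opening: 0.0584
grasp_force: 85.2
```

```bash
python3 o.py
```

```text
{'time': np.float64(13.85), 'tcp_pos': array([0.652, 0.014, 0.103]), 'tcp_rot': array([0.   , 0.921, 0.389, 0.   ]), 'contact_force': array([-1.012, -2.122,  4.44 ]), 'moment': array([-0.399,  0.041,  0.035]), 'opening': np.float64(0.058), 'grasp_force': np.float64(85.154)} 0.7138298989971605
yaw 45.84035446836037
```

The turning moment fell from -0.29 to about 0 N m at 58° and stayed there at 61°, so the threads look free. Test with a small lift.

Emit:
apply_moves(steps=[[[0, 0, -0.05], 0], [[0, 0, -0.05], 0], [[0, 0, 0], 0]])

```text
time: 14.22
tcp_pos: [0.6518, 0.0142, 0.1036]
tcp_rot: [-0.0, 0.921, 0.39, -0.0]
contact_force: [2.5, -1.7, 0.0]
opening: 0.0585
grasp_force: 85.7
```

```bash
python3 o.py
```

```text
{'time': np.float64(14.225), 'tcp_pos': array([0.652, 0.014, 0.104]), 'tcp_rot': array([-0.   ,  0.921,  0.39 , -0.   ]), 'contact_force': array([ 2.499, -1.658,  0.027]), 'moment': array([-0.324, -0.46 , -0.027]), 'opening': np.float64(0.059), 'grasp_force': np.float64(85.666)} 0.7131292212129925
yaw 45.88243144701056
```

Emit:
apply_moves(steps=[[[0, 0, 0], -3]])

```text
time: 14.35
tcp_pos: [0.6514, 0.0144, 0.1037]
tcp_rot: [-0.0, 0.91, 0.414, -0.0]
contact_force: [-1.4, -1.3, 5.7]
opening: 0.0586
grasp_force: 86.2
```

```bash
python3 o.py;  python3 - <<'E'
from h import *
c=snap('wrist','w4'); c=snap('top','t4'); a=c['color'][130:275,215:385]; cv2.imwrite('pics/t4c.png',cv2.resize(a,None,fx=4,fy=4,interpolation=cv2.INTER_CUBIC))
E
```

```text
{'time': np.float64(14.35), 'tcp_pos': array([0.651, 0.014, 0.104]), 'tcp_rot': array([-0.   ,  0.91 ,  0.414, -0.   ]), 'contact_force': array([-1.427, -1.324,  5.689]), 'moment': array([-0.236,  0.224, -0.139]), 'opening': np.float64(0.059), 'grasp_force': np.float64(86.175)} 0.659842471139462
yaw 48.93574464402362
```

View pics/w4.png

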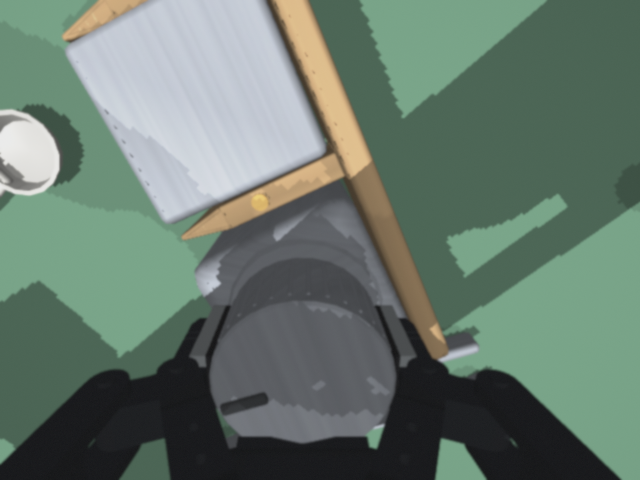

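The bar is about 15° below left and the stall's -x axis about 25° below left, so about 10° remain to the pip. The threads are not free yet, so I turn on in small steps.

Emit:
apply_moves(steps=[[[0, 0, 0], -2.5]])

```text
time: 14.58
tcp_pos: [0.6517, 0.0144, 0.1042]
tcp_rot: [-0.0, 0.901, 0.433, -0.0]
contact_force: [-0.1, -1.1, 5.6]
opening: 0.0585
grasp_force: 85.9
```

```bash
python3 o.py
```

```text
{'time': np.float64(14.575), 'tcp_pos': array([0.652, 0.014, 0.104]), 'tcp_rot': array([-0.   ,  0.901,  0.433, -0.   ]), 'contact_force': array([-0.148, -1.084,  5.564]), 'moment': array([-0.133,  0.163, -0.086]), 'opening': np.float64(0.059), 'grasp_force': np.float64(85.899)} 0.617356320888171
yaw 51.373819188704196
```

Emit:
apply_moves(steps=[[[0, 0, 0], -2.5]])

```text
time: 14.7
tcp_pos: [0.6518, 0.0144, 0.1043]
tcp_rot: [-0.0, 0.891, 0.453, 0.0]
contact_force: [-1.0, -1.3, 4.4]
opening: 0.0586
grasp_force: 86.0
```

```bash
python3 o.py
```

```text
{'time': np.float64(14.7), 'tcp_pos': array([0.652, 0.014, 0.104]), 'tcp_rot': array([-0.   ,  0.891,  0.453,  0.   ]), 'contact_force': array([-0.991, -1.292,  4.359]), 'moment': array([-0.083,  0.102, -0.083]), 'opening': np.float64(0.059), 'grasp_force': np.float64(85.98)} 0.5731610982070605
yaw 53.90401348628863
```

Emit:
apply_moves(steps=[[[0, 0, -0.05], 0], [[0, 0, -0.05], 0], [[0, 0, 0], 0]])

```text
time: 15.08
tcp_pos: [0.6514, 0.0143, 0.1045]
tcp_rot: [-0.0, 0.892, 0.453, -0.0]
contact_force: [-0.6, -0.2, -0.4]
opening: 0.0584
grasp_force: 85.6
```

```bash
python3 o.py
```

```text
{'time': np.float64(15.075), 'tcp_pos': array([0.651, 0.014, 0.104]), 'tcp_rot': array([-0.   ,  0.892,  0.453, -0.   ]), 'contact_force': array([-0.584, -0.206, -0.364]), 'moment': array([-0.008,  0.027,  0.007]), 'opening': np.float64(0.058), 'grasp_force': np.float64(85.571)} 0.57380361704713
yaw 53.863684695957524
```

Emit:
apply_moves(steps=[[[0, 0, -0.03], 0], [[0, 0, 0], 0]])

```text
time: 15.32
tcp_pos: [0.6516, 0.0142, 0.1051]
tcp_rot: [-0.0, 0.891, 0.453, -0.0]
contact_force: [-0.5, 0.1, -1.8]
opening: 0.0586
grasp_force: 85.7
```

Emit:
apply_moves(steps=[[[0, 0, -0.03], 0], [[0, 0, 0], 0]])

```text
time: 15.58
tcp_pos: [0.6518, 0.0142, 0.1056]
tcp_rot: [-0.0, 0.891, 0.453, 0.0]
contact_force: [-0.5, -0.3, -1.8]
opening: 0.0583
grasp_force: 85.7
```

```bash
python3 o.py
```

```text
{'time': np.float64(15.575), 'tcp_pos': array([0.652, 0.014, 0.106]), 'tcp_rot': array([-0.   ,  0.891,  0.453,  0.   ]), 'contact_force': array([-0.539, -0.344, -1.822]), 'moment': array([ 0.047, -0.04 ,  0.   ]), 'opening': np.float64(0.058), 'grasp_force': np.float64(85.684)} 0.5730475765863117
yaw 53.9057993130863
```

Fz holds at -1.8 N (the cap's weight, not the canister's) as z rises freely by 0.5 mm per step, so the threads have let go. Lift straight up.

Emit:
apply_moves(steps=[[[0, 0, -0.1], 0], [[0, 0, -0.2], 0], [[0, 0, -0.2], 0], [[0, 0, 0], 0]])

```text
time: 16.08
tcp_pos: [0.652, 0.0141, 0.111]
tcp_rot: [0.0, 0.891, 0.453, 0.0]
contact_force: [-0.6, 0.5, -0.4]
opening: 0.0584
grasp_force: 85.6
```

Emit:
apply_moves(steps=[[[0, 0, -0.3], 0], [[0, 0, -0.4], 0], [[0, 0, -0.4], 0], [[0, 0, -0.4], 0], [[0, 0, -0.4], 0], [[0, 0, -0.3], 0], [[0, 0, -0.1], 0], [[0, 0, 0], 0]])

```text
time: 17.08
tcp_pos: [0.6518, 0.0141, 0.1336]
tcp_rot: [0.0, 0.891, 0.453, -0.0]
contact_force: [0.6, -0.5, -1.6]
opening: 0.058
grasp_force: 85.6
```

```bash
python3 o.py
python3 - <<'E'
from loc import *
c=arm.camera('scene'); a=c['color'][180:350,280:500]; cv2.imwrite('pics/s2c.png',cv2.resize(a,None,fx=3.4,fy=3.4,interpolation=cv2.INTER_CUBIC))
E
```

```text
{'time': np.float64(17.075), 'tcp_pos': array([0.652, 0.014, 0.134]), 'tcp_rot': array([ 0.   ,  0.891,  0.453, -0.   ]), 'contact_force': array([ 0.632, -0.454, -1.564]), 'moment': array([-0.022, -0.004, -0.002]), 'opening': np.float64(0.058), 'grasp_force': np.float64(85.632)} 0.5729690897089064
yaw 53.910365018288985
```

View pics/s2c.png

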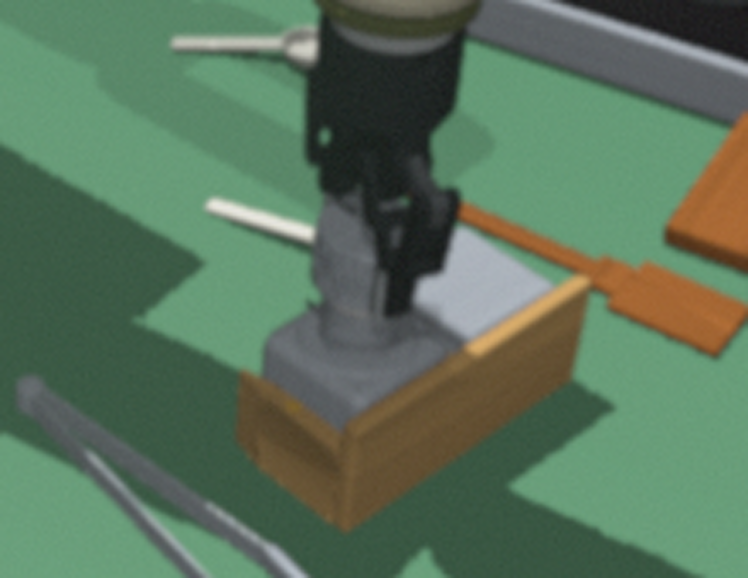

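The cap is lifted off the neck, the canister is upright in the bay and nothing else has moved. Check by depth that it is still flush and the rim is clear.

Run:
```python
from loc import *
def ana(c,l):
    P=pts(c)[c['z_map'].ravel()>.05]
    xs=np.array([.9655,-.2605]);ys=np.array([.2605,.9655]); d=P[:,:2]-[.6525,.0136]; a=d@xs*1e3;b=d@ys*1e3;z=P[:,2]*1e3
    m=(z>78)&(z<87)&(abs(a)<60)&(abs(b)<47); p=lambda v:np.round(np.percentile(v,[1,5,50,95,99]),1)
    print(l,m.sum(),'a',p(a[m]),'b',p(b[m]))
    m=(z>20)&(z<75)&(a>-50)&(a<-34)&(abs(b)<30)
    if m.sum()>9: print('  front',m.sum(),p(a[m]),np.round(np.polyfit(b[m],a[m],1),3))
    m=(a*a+b*b<36**2)&(z>86)&(z<145)
    print('  z hist',np.histogram(z[m],np.arange(86,146,3))[0])
ana(dict(np.load('w2.npz')),'w2 before')
ana(dict(np.load('t4.npz')),'t4')
for n in('top','scene','wrist'): ana(arm.camera(n),n)
```

```text
w2 before 6404 a [-38.3 -35.9  35.2  50.   51.2] b [-44.7 -38.    4.4  38.1  44.8]
  z hist [   0    0    0    0    0    0    0    0    0    0    0    0    0    0
 3495 7152   23    0    0]
t4 238 a [-40.5 -38.1 -17.5  44.6  50.2] b [-44.3 -39.5 -28.2  20.2  40.6]
  front 106 [-41.2 -40.9 -40.  -38.5 -37.9] [-1.4000e-02 -3.9945e+01]
  z hist [23 14  3  1  2  4  2  6  8  5  8  1  3  3 10 26 27 10  0]
top 272 a [-39.7 -37.8 -18.   43.5  49.3] b [-44.7 -36.6 -26.1  34.1  40.6]
  front 110 [-41.1 -40.9 -40.  -38.9 -37.5] [-9.0000e-03 -3.9946e+01]
  z hist [48 22  6  0  0  0  0  0  0  0  0  0  1  1  4  4  5  8  4]
scene 798 a [-35.7 -29.1  25.7  51.6  54.2] b [-42.3 -39.6 -19.1  31.1  41.7]
  z hist [96 27 24 15 19 46 39 25 24 24  9  2  2 19 22 27 22 26 20]
wrist 11890 a [-36.8 -31.6  26.2  49.8  51.4] b [-38.6 -24.9  24.1  39.4  44.3]
  z hist [889 107 121 117 117 230   6   0   0   0   0   0   2 225 397 468 517 527
 572]
```

```bash
python3 -c "
from station import arm; print(arm.sign_off())"
```

```text
the job is handed in; nothing more can be done
None
```

The canister is flush and upright in its bay, the cap came free after 69° of turning, and the gripper is holding it level about 9 mm above the mouth; the job was handed in at about 17 s.

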